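# Clamp the ball-painting tray and tip the balls in

### The job

Get the ball-painting tray ready: first turn both yellow clamp knobs clockwise to their end stops, so that their steel tongues lock the blue tray. Then carry the green scoop level to the tray, lower its lip close above the tray floor before you tip it, tip all five balls into the tray, and stand the empty scoop upright on the bare table again and let go. Do not knock the other things about.

Things in the scene. Friction and masses are not known exactly. Their poses are not given: they have to be found in the camera images.
- board: Fixed plywood base board, 240 (x) x 330 (y) x 12 mm thick, carrying a fixed open blue tray in its middle and a clamp knob on each y side. Origin: centre of its underside; z up. The tray is 200 (x) x 170 (y) outside, walls 5 thick, 30 high, rim 42 mm above the table. The board's yaw varies by about 0.25 rad; it may stand on the left or the right of the table.
- tray_floor (a point): Centre of the tray's inner floor (190 x 160 mm inside), 17 mm above the table; axes as the board's.
- knob_a (a joint): Clamp knob on the board's +y side: angle in rad, grows clockwise seen from above; starts between 0.1 and 0.5, end stop at 1.571 (locked: the tongue then points over the tray rim). Light friction (0.06 N m), stays where left.
- knob_b (a joint): Clamp knob on the board's -y side; same as knob_a.
- knob_a_grip (a point): Centre of knob_a's yellow grip bar, on its turning axis, 75 mm above the table and 135 mm to +y of the board's centre. The bar is 64 long (this point's x axis), 14 wide (y), 26 high (60 to 86 mm above the table); grip it across its width. A steel tongue 58 long, top face 49 mm above the table, turns with it beneath, along the point's +x. All of the knob turns about the point's z (up).
- knob_b_grip (a point): The same for knob_b, 135 mm to -y of the board's centre; its tongue points along the point's -x.
- scoop: Loose green plastic scoop, 0.25 kg, 170 long (x) x 104 wide (y), origin: centre of its underside, z up. Flat floor 4 mm thick; walls 4 mm thick and 45 high at the back (+x) and both sides; at the front (-x) there is no wall: the last 45 mm of floor ramp up at 18 degrees to the lip, so balls stay in when level and roll out over the lip once it is tipped lip-down by more than that (30 degrees is enough, 40 ample). A rigid white bail bar spans it above.
- scoop_lip (a point): Top of the front lip's middle: 85 mm to -x of the scoop's origin, 19 mm above its underside; axes as the scoop's.
- scoop_bar (a point): Centre of the white bail bar, 10 mm to +x of the scoop's origin, 105 mm above its underside. Bar: 16 (x) x 104 clear length along y x 16 high; grip it across x from above. Axes as the scoop's.
- scoop_mid (a point): Point in the scoop's hold, 10 mm to +x of its origin, 20 mm above its underside.
- ball0_center (a point): Centre of the red ball, 32 mm dia., 14 g, rolls freely; starts in the scoop.
- ball1_center (a point): Centre of the yellow ball, 32 mm dia., 14 g, rolls freely; starts in the scoop.
- ball2_center (a point): Centre of the blue ball, 32 mm dia., 14 g, rolls freely; starts in the scoop.
- ball3_center (a point): Centre of the pale wooden ball, 32 mm dia., 14 g, rolls freely; starts in the scoop.
- ball4_center (a point): Centre of the orange ball, 32 mm dia., 14 g, rolls freely; starts in the scoop.
- paint_red: Bystander: red paint bottle, 48 dia. x 100 high, upright, loose, 0.2 kg; stands beyond the board. Origin: centre of its underside.
- paint_blue: Bystander: blue paint bottle, 48 dia. x 100 high, upright, loose, 0.2 kg; stands beyond the board. Origin: centre of its underside.
- tape: Bystander: roll of amber tape lying flat, 100 outer dia. x 24 high, loose; lies beyond the scoop's back end. Origin: centre of its underside.
- pencil_cup: Bystander: black cup of pencils, 76 dia., 100 high, pencils to 165, loose. Origin: centre of its underside.
- glue: Bystander: white glue stick standing upright, 32 dia. x 90 high, loose. Origin: centre of its underside.

How it is judged:
By the outcome, as a careful person would: the job done as asked, in the order asked, and still so for the second after the job is handed in, with the robot touching nothing.
It also fails if it takes over 72 s, if anything falls off the work surface, if the arm or the gripper's body presses on something with over 40 N, if the wrist force passes 120 N, or if a joint passes its speed limit or range.

### The arm

A 6-joint arm with a two-finger parallel gripper is mounted at the origin on the work surface. World frame = base frame: x ahead of the robot, y to its left, z up, the work surface at z = 0. Lengths are in m, angles in rad, forces in N, time in s.
With the tool pointing down it reaches from about 0.375 to 0.925 m from the base axis. Payload 5.7 kg.
Tool frame: the origin (TCP) lies on the centre line of the jaws, within the pads' length; the fingertips stand 8 mm ahead of it and the grasp point (between the pads) lies 11 mm behind it (robot.finger_overhang is the distance from the TCP to the fingertips, in m); z points along the fingers, y is the line along which they close (so a half turn about z gives the same grasp; the last joint's range is limited). The gripper opens to 85 mm and grips with 20 to 120 N. Pads are 22 mm wide; open, the fingers measure 114 mm over their backs; the gripper's body (76 mm by 85 mm) begins 54 mm behind the grasp point. The pads swing forward as they close: fully open they stand 13 mm farther back than shut.
Start: joints at [1.171, 0.359, 1.51, -0, 1.272, -0.115], TCP at [0.169, 0.576, 0.239] pointing down, gripper open.
Joint ranges: [-2.97, 2.97], [-1.01, 2.36], [0.21, 2.38], [-0.96, 4.11], [0.2, 2.71], [-2.98, 2.98]. Speed limits (rad/s): [2.39, 2.39, 3.14, 3.14, 3.14, 3.14].

### API

Orientations are given as a unit quaternion [x, y, z, w].
In Python, from plant import robot gives the robot as it stands.
- The arm moves only by the tool servo_tool, never from a script. Its argument "deltas" is a list that holds one entry, the list of rows, each a list of 5 numbers: the opening in per cent of the stroke, from 0 (shut) to 100 (fully open), then the shift along the world's x, y, z in cm, then the turn about the world's z in rad. In form: [[[hand, x, y, z, twist], ...]]. A call has 1 to 20 rows; each row shifts and turns the commanded pose from where the row before left it; what a row does not reach is not made up. A row lasts 1/8 s, in which the tool goes at most 62.5 mm and 10.7 degrees, less where a joint would pass 70% of its speed; a pose out of reach is approached as far as the arm can. A call is refused whole if a number of a shift passes 6.25 or a number of a turn 0.188, either way. A call with a gripper value outside its range is refused whole. The fingers move at their own pace and stop on an object; "squeeze" is the grip in N (left out, the last holds). Time passes only in rows, so rows that do not move let the fingers close. It gives the time, the measured TCP pose, the force, the opening and the grip force at its end, in the units of the state.
- robot.observe(): the state, without advancing time (a new reading comes with each control period).
- robot.camera(name): name is "scene" or "top" or "wrist"; returns a dict with "frame" (384x512x3 uint8, blue, green, red), "vertical_fov" (degrees; the focal length in pixels is half the picture's height over the tangent of half this angle, whatever the lens; pixels are square), "cx", "cy" (the principal point, pixels), "world_to_cam" (4x4, takes a point from world to camera coordinates). Camera axes: x right, y down, z forward; pixel columns grow to the right and rows downward; lengths in m; the calibration is good to about 2 mm. A picture is of the moment at which its call begins. There is no depth.
- robot.hand_in(): hands the job in; it is judged then, once.
The state is a dict: "time_s": time; "qpos": joint angles; "joint_velocities": joint speeds; "joint_efforts": joint torques, N m; "ee_pos": TCP position; "tool_rot": TCP orientation; "contact_force": force on the tool from outside, world axes, zero at the start; "ft_torque": the same for the moment, N m; "finger_gap": opening from 0.0 (shut) to 1.0 (fully open); "finger_force": force on a finger pad.
Only numpy, scipy, OpenCV 4.12 (cv2) and the standard library are available. Lean on these libraries where they do the work, as an engineer would, in place of code of your own. Each camera call takes 0.05 s, during which the arm holds its last target. There are 200 camera calls.

## Working session

There is one attempt and no reset: what is moved stays moved. The work goes in short steps, Python scripts to look and compute and a tool call to move; the robot and the scene stay as the last step left them, time stands still between calls to the robot, and variables do not carry over. Pictures are saved under pics/ and viewed, at most 10 in all, crops included, and the job is handed in when it is done.

Besides the shell and the picture viewer there is one more tool, called after ">>>" by a JSON object that holds its "fn" and its "kwargs", one argument or row to a line. servo_tool: Moves the arm, as the interface text tells. Its arguments: {"type":"object","properties":{"deltas":{"type":"array"},"squeeze":{"type":"number"}},"required":["deltas"]}

```bash
mkdir -p pics; cat > h.py <<'E'
import numpy as np, cv2
from plant import robot
def cam(n,save=None):
    c=robot.camera(n)
    if save: cv2.imwrite('pics/'+save,c['frame'])
    return c
def f(c): return c['frame'].shape[0]/2/np.tan(np.radians(c['vertical_fov'])/2)
def ray(c,u,v,z):
    T=np.array(c['world_to_cam']);R=T[:3,:3];o=-R.T@T[:3,3]
    d=R.T@np.array([(u-c['cx'])/f(c),(v-c['cy'])/f(c),1])
    return o+d*(z-o[2])/d[2]
def proj(c,p):
    T=np.array(c['world_to_cam']);q=T[:3,:3]@np.array(p)+T[:3,3]
    return q[:2]/q[2]*f(c)+[c['cx'],c['cy']]
E
python3 - <<'E'
from h import *
a=cam('top','top0.png');b=cam('scene','scene0.png')
cv2.imwrite('pics/both0.png',np.hstack([a['frame'],b['frame']]))
cv2.imwrite('pics/both0.png',cv2.resize(np.vstack([a['frame'],b['frame']]),None,fx=.78,fy=.78))
print(ray(a,256,192,0))
E
```

```text
[0.62033732 0.04248958 0.        ]
```

View pics/both0.png

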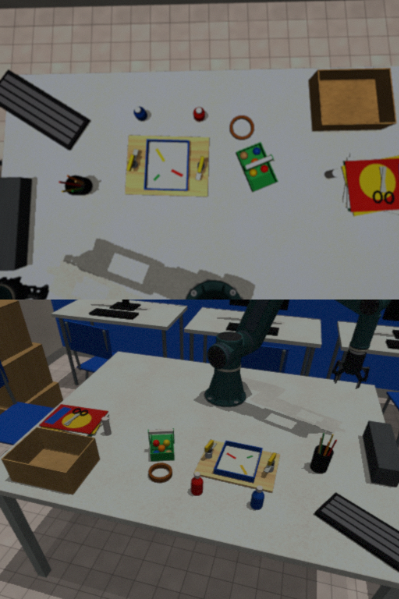

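```bash
python3 - <<'E'
from h import *
a=cam('top')
im=a['frame'];hsv=cv2.cvtColor(im,cv2.COLOR_BGR2HSV)
print('mm/px',np.linalg.norm(ray(a,200,200,0)-ray(a,201,200,0))*1e3, ray(a,200,100,0),ray(a,100,200,0))
def blobs(m,lab,z,mn=8,roi=(150,330,140,270)):
    mm=np.zeros_like(m);mm[roi[2]:roi[3],roi[0]:roi[1]]=m[roi[2]:roi[3],roi[0]:roi[1]]
    for c in cv2.findContours(mm,cv2.RETR_EXTERNAL,cv2.CHAIN_APPROX_NONE)[0]:
        if cv2.contourArea(c)<mn: continue
        r=cv2.minAreaRect(c);p=[ray(a,*q,z)[:2] for q in cv2.boxPoints(r)]
        print(lab,np.round(r[0],1),np.round(r[1],1),'ctr',ray(a,*r[0],z)[:2].round(3),'corners',np.round(p,3).tolist())
blobs(cv2.inRange(hsv,(100,90,40),(130,255,255)),'blue',.042,100)
blobs(cv2.inRange(hsv,(22,130,120),(32,255,255)),'yellow',.086,6)
blobs(cv2.inRange(hsv,(45,90,40),(85,255,255)),'green',.045,100,(290,370,170,260))
blobs(cv2.inRange(hsv,(0,0,170),(180,45,255)),'bar',.113,20,(306,355,190,225))
blobs(cv2.inRange(hsv,(8,40,120),(24,150,255)),'board',.012,1000)
cv2.imwrite('pics/crop1.png',cv2.resize(im[130:265,140:370],None,fx=3.4,fy=3.4,interpolation=cv2.INTER_CUBIC))
E
```

```text
mm/px 3.183407122463904 [0.93060772 0.22168696 0.        ] [0.60431985 0.54014132 0.        ]
blue [213.4 211.1] [55.4 64.6] ctr [0.558 0.174] corners [[0.464, 0.262], [0.663, 0.256], [0.653, 0.084], [0.455, 0.094]]
yellow [324. 221.] [6. 6.] ctr [ 0.517 -0.157] corners [[0.526, -0.149], [0.526, -0.166], [0.508, -0.165], [0.509, -0.148]]
yellow [256.7 209.8] [ 4.6 21.1] ctr [0.554 0.041] corners [[0.526, 0.055], [0.586, 0.039], [0.583, 0.026], [0.522, 0.042]]
yellow [165.8 207.9] [ 4.3 20.9] ctr [0.565 0.311] corners [[0.537, 0.325], [0.597, 0.309], [0.593, 0.296], [0.533, 0.313]]
yellow [205.1 198.4] [17.   2.8] ctr [0.591 0.194] corners [[0.611, 0.211], [0.615, 0.204], [0.572, 0.177], [0.567, 0.184]]
green [328.8 213.4] [55.2 34.8] ctr [ 0.544 -0.179] corners [[0.603, -0.099], [0.643, -0.199], [0.485, -0.257], [0.447, -0.158]]
```

View pics/crop1.png

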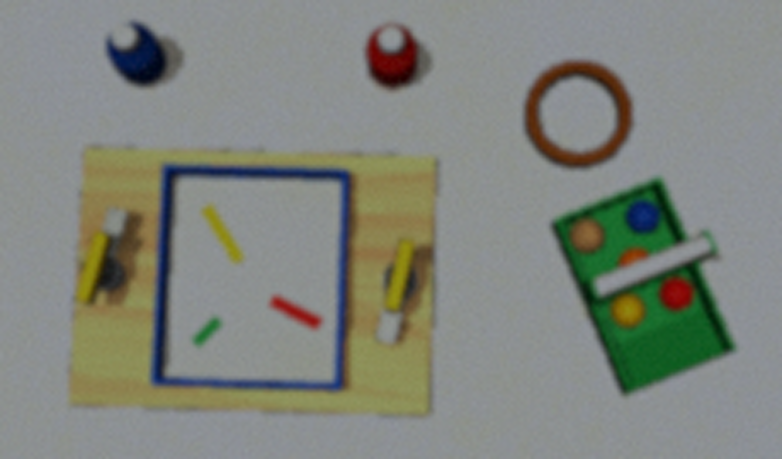

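```bash
python3 - <<'E'
from h import *
from scipy.spatial.transform import Rotation as R
s=robot.observe();print(s['time_s'],s['qpos'],s['ee_pos'],s['finger_gap'],s['contact_force'],robot.finger_overhang)
print(R.from_quat(s['tool_rot']).as_matrix().round(3))
a=cam('top');print('bar',ray(a,332.6,207.9,.113))
E
```

```text
0.15 [ 1.17090902e+00  3.59381942e-01  1.51121175e+00  2.96361427e-05
  1.27250614e+00 -1.15105110e-01] [0.16836153 0.57534188 0.23861081] 0.9981315323321769 [ 0.38278063  0.46010757 -0.01210134] 0.008
[[-0.96   0.281 -0.001]
 [ 0.281  0.96  -0.001]
 [ 0.    -0.001 -1.   ]]
bar [ 0.55270764 -0.17957876  0.113     ]
```

>>> {"fn": "servo_tool", "kwargs": {
  "deltas": [
    [[50, 4, -2.6, 0, 0.02], [50, 4, -2.6, 0, 0], [50, 4, -2.6, 0, 0], [50, 4, -2.6, 0, 0], [50, 4, -2.6, 0, 0], [50, 4, -2.6, -1, 0], [50, 4, -2.6, -2, 0], [50, 4, -2.6, -2, 0], [50, 4, -2.8, -2, 0], [50, 3.7, -2.8, -2, 0], [50, 0, 0, 0, 0], [50, 0, 0, 0, 0]]
  ],
  "squeeze": 40
}}

```text
time_s: 1.7
ee_pos: [0.5651, 0.3118, 0.149]
tool_rot: [0.132, 0.991, -0.0, -0.001]
contact_force: [0.3, 0.8, 0.4]
finger_gap: 0.498
finger_force: 0.0
```

>>> {"fn": "servo_tool", "kwargs": {
  "deltas": [
    [[50, 0, 0, -4, 0], [50, 0, 0, -3, 0], [50, 0, 0, -1.1, 0], [50, 0, 0, 0, 0], [0, 0, 0, 0, 0], [0, 0, 0, 0, 0], [0, 0, 0, 0, 0], [0, 0, 0, 0, 0]]
  ]
}}

```text
time_s: 2.7
ee_pos: [0.565, 0.3078, 0.0704]
tool_rot: [0.132, 0.991, -0.003, -0.0]
contact_force: [-4.3, -15.4, 12.3]
finger_gap: 0.154
finger_force: 46.7
```

>>> {"fn": "servo_tool", "kwargs": {
  "deltas": [
    [[0, 0, -0.4, 0.3, 0], [0, 0, 0, 0, 0], [0, 0, 0, 0, 0]]
  ]
}}

```text
time_s: 3.08
ee_pos: [0.565, 0.3075, 0.0706]
tool_rot: [0.132, 0.991, -0.001, -0.001]
contact_force: [0.8, -1.4, -14.8]
finger_gap: 0.151
finger_force: 41.6
```

>>> {"fn": "servo_tool", "kwargs": {
  "deltas": [
    [[0, 0, 0, -0.15, -0.17], [0, 0, 0, 0, -0.17], [0, 0, 0, 0, -0.17], [0, 0, 0, 0, -0.17], [0, 0, 0, 0, -0.17], [0, 0, 0, 0, -0.17], [0, 0, 0, 0, -0.17], [0, 0, 0, 0, -0.15], [0, 0, 0, 0, 0], [0, 0, 0, 0, 0]]
  ]
}}

```text
time_s: 4.32
ee_pos: [0.5677, 0.3094, 0.0706]
tool_rot: [0.719, 0.695, 0.002, 0.0]
contact_force: [4.4, 4.5, -10.7]
finger_gap: 0.156
finger_force: 42.0
```

>>> {"fn": "servo_tool", "kwargs": {
  "deltas": [
    [[0, 0, 0, 0, -0.08], [0, 0, 0, 0, 0], [0, 0, 0, 0, 0]]
  ]
}}

```text
time_s: 4.7
ee_pos: [0.5678, 0.3094, 0.0707]
tool_rot: [0.745, 0.667, 0.002, 0.001]
contact_force: [3.6, 3.0, -10.9]
finger_gap: 0.154
finger_force: 58.3
```

```bash
python3 - <<'E'
from h import *
s=robot.observe();print(s['ee_pos'],s['tool_rot'],s['contact_force'],s['ft_torque'],s['qpos'][0]-s['qpos'][5])
E
```

```text
[0.56778084 0.30942971 0.07068952] [0.74491977 0.66714942 0.00230995 0.00092804] [  3.59243386   2.96680877 -10.93380871] [ 0.59994322 -0.51092884  1.56330894] -0.11018872621276493
```

>>> {"fn": "servo_tool", "kwargs": {
  "deltas": [
    [[50, 0, 0, 0, 0.05], [50, 0, 0, 0, 0], [50, 0, 0, 4, 0], [50, 0, 0, 4, 0.17], [50, -0.2, -4, 0, 0.17], [50, -0.2, -4, 0, 0.17], [50, -0.2, -4, 0, 0.17], [50, -0.2, -4, 0, 0.17], [50, -0.2, -4, 0, 0.17], [50, -0.2, -4, 0, 0.17], [50, 0, -3.1, 0, 0.17], [50, 0, 0, 0, 0.01], [50, 0, 0, -4, 0], [50, 0, 0, -2, 0], [50, 0, 0, 0, 0]]
  ]
}}

```text
time_s: 6.58
ee_pos: [0.5527, 0.0378, 0.089]
tool_rot: [0.133, 0.991, 0.0, -0.001]
contact_force: [-0.5, 0.1, -0.0]
finger_gap: 0.498
finger_force: 0.0
```

>>> {"fn": "servo_tool", "kwargs": {
  "deltas": [
    [[50, 0.3, 0, -1.7, 0], [50, 0, 0, 0, 0], [0, 0, 0, 0, 0], [0, 0, 0, 0, 0], [0, 0, 0, 0, 0], [0, 0, 0, 0, 0]]
  ]
}}

```text
time_s: 7.32
ee_pos: [0.5569, 0.0365, 0.0734]
tool_rot: [0.132, 0.991, -0.0, 0.0]
contact_force: [-2.5, -1.5, 5.0]
finger_gap: 0.156
finger_force: 41.3
```

```bash
python3 - <<'E'
from h import *
a=cam('top');cv2.imwrite('pics/t2.png',cv2.resize(a['frame'][130:265,140:370],None,fx=3.4,fy=3.4,interpolation=cv2.INTER_CUBIC))
E
```

```text
(no output)
```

View pics/t2.png

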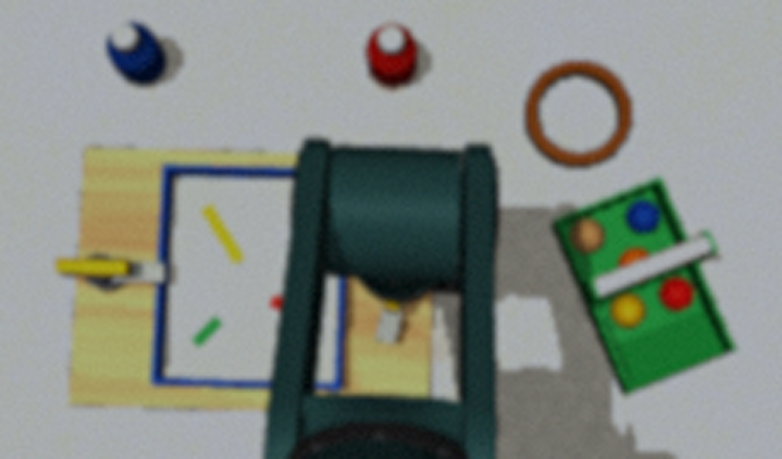

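Knob a is at its stop, its tongue over the tray rim (crop 165,270). The jaws hold knob b, not yet turned. Turning b now.

>>> {"fn": "servo_tool", "kwargs": {
  "deltas": [
    [[0, 0, 0, 0, -0.17], [0, 0, 0, 0, -0.17], [0, 0, 0, 0, -0.17], [0, 0, 0, 0, -0.17], [0, 0, 0, 0, -0.17], [0, 0, 0, 0, -0.17], [0, 0, 0, 0, -0.17], [0, 0, 0, 0, -0.15], [0, 0, 0, 0, -0.06], [0, 0, 0, 0, 0], [0, 0, 0, 0, 0]]
  ]
}}

```text
time_s: 8.75
ee_pos: [0.5548, 0.035, 0.0733]
tool_rot: [0.738, 0.674, -0.002, 0.0]
contact_force: [-6.7, -8.8, 11.5]
finger_gap: 0.154
finger_force: 49.6
```

```bash
python3 - <<'E'
from h import *
s=robot.observe();print(s['ee_pos'],s['contact_force'],s['ft_torque'],s['qpos'][0]-s['qpos'][5])
E
```

```text
[0.55475499 0.0350116  0.07332083] [-6.68350244 -8.76411539 11.53280474] [-1.4503688   1.01639746  1.01814744] -0.09358178450305296
```

>>> {"fn": "servo_tool", "kwargs": {
  "deltas": [
    [[60, 0, 0, 0, 0.04], [60, 0, 0, 0, 0], [60, 0, 0, 5, 0], [60, 0, 0, 5, 0], [60, 0, -4.3, 0, 0.1], [60, 0, -4.3, 0, 0.1], [60, 0, -4.3, 0, 0.1], [60, 0, -4.3, 0, 0.1], [60, 0, -4.2, 0, 0], [60, 0, 0, 0, 0]]
  ]
}}

```text
time_s: 10.0
ee_pos: [0.5569, -0.1799, 0.1727]
tool_rot: [0.577, 0.817, -0.0, 0.001]
contact_force: [1.5, -0.1, -0.3]
finger_gap: 0.595
finger_force: 0.0
```

```bash
python3 - <<'E'
from h import *
s=robot.observe();print(s['ee_pos'],s['qpos'][0]-s['qpos'][5])
w=cam('wrist','w3.png');p=np.array(s['ee_pos']);print('bar nominal px',proj(w,[.554,-.179,.113]),'tcp',proj(w,p-[0,0,.05]))
t=cam('top');cv2.imwrite('pics/t3.png',cv2.resize(np.hstack([w['frame'],t['frame'][130:265,140:370][:, :]if 0 else cv2.resize(t['frame'][130:265,140:370],(512,384))]),(800,300)))
h=cv2.cvtColor(w['frame'],cv2.COLOR_BGR2HSV)
m=cv2.inRange(h,(0,0,150),(180,50,255));n,l,st,ce=cv2.connectedComponentsWithStats(m)
print([(st[i].tolist(),ce[i].round()) for i in range(1,n) if st[i][4]>300])
E
```

```text
[ 0.55694964 -0.17994621  0.17269424] 0.3415337762549971
bar nominal px [256.2648275  207.77731507] tcp [259.99794782 216.02747287]
[([90, 0, 422, 355, 66198], array([352., 114.])), ([247, 127, 23, 95, 2003], array([259., 173.])), ([390, 143, 67, 68, 3447], array([423., 177.])), ([130, 198, 61, 60, 1335], array([157., 231.])), ([0, 200, 150, 164, 11863], array([ 49., 272.])), ([196, 278, 130, 69, 4156], array([275., 321.])), ([109, 346, 39, 38, 645], array([131., 366.])), ([373, 346, 40, 38, 947], array([387., 369.]))]
```

View pics/t3.png

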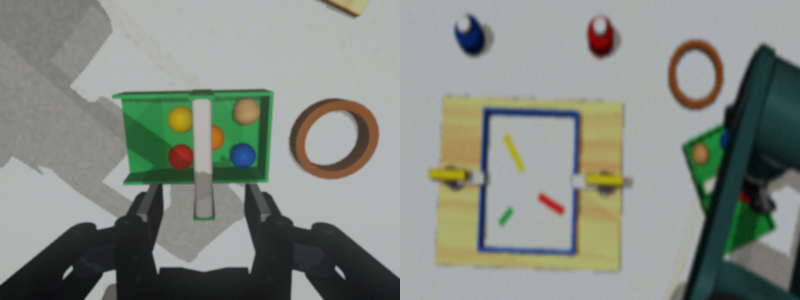

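```bash
python3 - <<'E'
from h import *
w=cam('wrist')
for u,v in [(258.5,124),(260.5,276),(260,200)]: print(ray(w,u,v,.113))
E
```

```text
[ 0.5364545  -0.12429699  0.113     ]
[ 0.57318924 -0.22325997  0.113     ]
[ 0.55374524 -0.16994073  0.113     ]
```

>>> {"fn": "servo_tool", "kwargs": {
  "deltas": [
    [[60, -0.2, 0.6, -3, 0.012], [60, 0, 0, -3, 0], [60, 0, 0, -2.1, 0], [60, 0, 0, 0, 0], [0, 0, 0, 0, 0], [0, 0, 0, 0, 0], [0, 0, 0, 0, 0], [0, 0, 0, 0, 0], [0, 0, 0, 0, 0]]
  ],
  "squeeze": 80
}}

```text
time_s: 11.28
ee_pos: [0.5549, -0.1712, 0.0928]
tool_rot: [0.57, 0.822, 0.0, 0.0]
contact_force: [-2.0, 1.5, 6.5]
finger_gap: 0.174
finger_force: 78.6
```

>>> {"fn": "servo_tool", "kwargs": {
  "deltas": [
    [[0, 0, 0, 0.5, 0], [0, 0, 0, 1.5, 0], [0, 0, 0, 2.5, 0], [0, 0, 0, 3, 0], [0, 0, 0, 2.5, 0], [0, 0, 0, 1.5, 0], [0, 0, 0, 0.5, 0]]
  ]
}}

```text
time_s: 12.15
ee_pos: [0.5549, -0.1714, 0.2129]
tool_rot: [0.57, 0.822, 0.0, 0.001]
contact_force: [0.3, -0.1, -3.7]
finger_gap: 0.176
finger_force: 78.2
```

>>> {"fn": "servo_tool", "kwargs": {
  "deltas": [
    [[0, 0, 1, 0, -0.01], [0, 0.1, 2, 0, -0.02], [0, 0.2, 3, 0, -0.03], [0, 0.2, 3.5, 0, -0.04], [0, 0.2, 3.5, 0, -0.04], [0, 0.2, 3.5, 0, -0.04], [0, 0.2, 3.5, 0, -0.04], [0, 0.2, 3.5, 0, -0.04], [0, 0.2, 3.5, 0, -0.04], [0, 0.2, 3, 0, -0.04], [0, 0.1, 2, 0, -0.03], [0, 0, 1.6, 0, -0.02], [0, 0, 1, 0, 0], [0, 0, 0, 0, 0], [0, 0, 0, 0, 0]]
  ]
}}

```text
time_s: 14.02
ee_pos: [0.5723, 0.1743, 0.2114]
tool_rot: [0.718, 0.696, -0.0, -0.0]
contact_force: [0.7, -0.2, -3.4]
finger_gap: 0.177
finger_force: 78.2
```

```bash
python3 - <<'E'
from h import *
s=robot.observe();print(s['ee_pos'],s['qpos'][0]-s['qpos'][5],s['contact_force'],s['finger_gap'])
w=cam('wrist');t=cam('scene')
cv2.imwrite('pics/t4.png',np.hstack([cv2.resize(w['frame'],(400,300)),cv2.resize(t['frame'][150:290,180:380],(400,280),interpolation=cv2.INTER_CUBIC)[:300] if 0 else cv2.resize(t['frame'][150:300,180:380],(400,300),interpolation=cv2.INTER_CUBIC)]))
E
```

```text
[0.57233175 0.17431729 0.21143101] -0.032137435931264446 [ 0.69582142 -0.20264513 -3.39008614] 0.17651191998390064
```

View pics/t4.png

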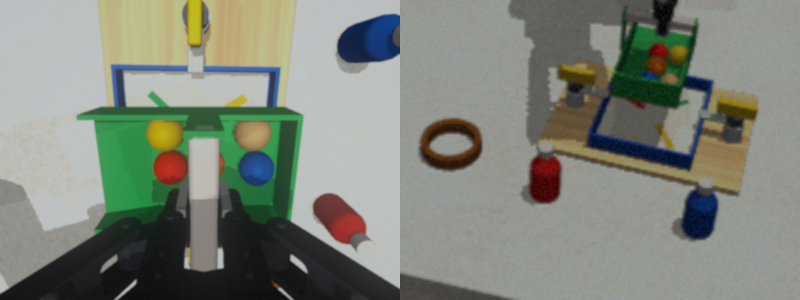

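>>> {"fn": "servo_tool", "kwargs": {
  "deltas": [
    [[0, 0, 0, -1, 0], [0, 0, 0, -2, 0], [0, 0, 0, -2.5, 0], [0, 0, 0, -2, 0], [0, 0, 0, -1.3, 0], [0, 0, 0, -0.7, 0], [0, 0, 0, -0.4, 0], [0, 0, 0, -0.2, 0], [0, 0, 0, 0, 0]]
  ]
}}

```text
time_s: 15.25
ee_pos: [0.5729, 0.1749, 0.1111]
tool_rot: [0.718, 0.696, 0.0, 0.0]
contact_force: [-0.1, -0.1, -2.8]
finger_gap: 0.17
finger_force: 78.2
```

>>> {"fn": "servo_tool", "kwargs": {
  "deltas": [
    [[0, 0, 0, -0.1, 0], [50, 0, 0, 0, 0], [50, 0, 0, 0, 0], [50, 0, 0, 2.5, 0], [50, 0, 0, 2.5, 0], [50, 2, 0, 0, 0], [50, 3, -0.2, 0, 0], [40, 2.3, -0.1, 0, 0], [30, 0, 0, 0, 0], [30, 0, 0, 0, 0]]
  ]
}}

```text
time_s: 16.5
ee_pos: [0.6447, 0.1718, 0.1596]
tool_rot: [0.718, 0.696, -0.0, -0.0]
contact_force: [0.0, 0.1, -0.4]
finger_gap: 0.3
finger_force: 0.0
```

```bash
python3 - <<'E'
from h import *
s=robot.observe();print(s['ee_pos'],s['qpos'][0]-s['qpos'][5],s['finger_gap'])
w=cam('wrist')
cv2.imwrite('pics/w5.png',w['frame'])
print(proj(w,[.646,.172,.062]),proj(w,[.648,.22,.062]))
E
```

```text
[0.64465666 0.17179661 0.15961165] -0.03195355451461315 0.299777043231035
[261.95412961 192.71040385] [262.66491726 130.09797673]
```

View pics/w5.png

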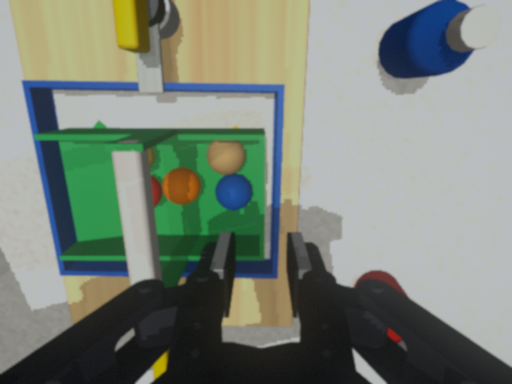

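>>> {"fn": "servo_tool", "kwargs": {
  "deltas": [
    [[30, 0.1, 0, -4, 0], [30, 0, 0, -4, 0], [30, 0, 0, -1.8, 0], [30, 0, 0, 0, 0], [0, 0, 0, 0, 0], [0, 0, 0, 0, 0], [0, 0, 0, 0, 0], [0, 0, 0, 0, 0]]
  ],
  "squeeze": 22
}}

```text
time_s: 17.55
ee_pos: [0.6469, 0.172, 0.0628]
tool_rot: [0.718, 0.696, 0.0, 0.0]
contact_force: [-2.5, 1.4, 5.6]
finger_gap: 0.038
finger_force: 25.9
```

>>> {"fn": "servo_tool", "kwargs": {
  "deltas": [
    [[0, -0.1, 0, 0.4, 0], [0, -0.2, 0, 0.6, 0], [0, -0.3, 0, 0.6, 0], [0, -0.3, 0, 0.5, 0], [0, -0.3, 0, 0.4, 0], [0, 0, 0, 0, 0]]
  ]
}}

```text
time_s: 18.3
ee_pos: [0.6342, 0.1718, 0.0871]
tool_rot: [0.718, 0.696, -0.0, -0.0]
contact_force: [-0.3, -0.2, -3.3]
finger_gap: 0.032
finger_force: 31.6
```

```bash
python3 - <<'E'
from h import *
w=cam('wrist');t=cam('scene')
cv2.imwrite('pics/t6.png',np.hstack([cv2.resize(w['frame'],(400,300)),cv2.resize(t['frame'][150:300,210:360],(400,400),interpolation=cv2.INTER_CUBIC)[50:350]]))
E
```

```text
(no output)
```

View pics/t6.png

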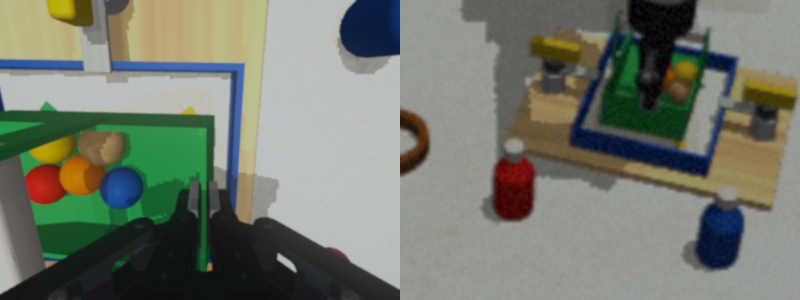

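>>> {"fn": "servo_tool", "kwargs": {
  "deltas": [
    [[0, 0.5, 0, -0.4, 0], [0, 0.5, 0, -0.8, 0], [0, 0.5, 0, -0.8, 0], [0, 0, 0, -0.4, 0], [20, 0, 0, 0.1, 0], [20, 0, 0, 0.4, 0], [20, 0, 0, 0, 0], [0, 0, 0, 0, 0], [0, 0, 0, 0, 0], [0, 0, 0, 0, 0]]
  ],
  "squeeze": 20
}}

```text
time_s: 19.65
ee_pos: [0.6497, 0.1719, 0.0681]
tool_rot: [0.718, 0.696, 0.0, 0.0]
contact_force: [-1.3, 0.6, 4.3]
finger_gap: 0.03
finger_force: 19.9
```

>>> {"fn": "servo_tool", "kwargs": {
  "deltas": [
    [[0, 0, 0, 0.3, 0], [0, -0.1, 0, 0.4, 0], [0, 0, 0, 0, 0]]
  ]
}}

```text
time_s: 20.02
ee_pos: [0.6481, 0.1718, 0.0747]
tool_rot: [0.718, 0.696, -0.0, -0.0]
contact_force: [-0.1, -0.1, -1.9]
finger_gap: 0.031
finger_force: 19.5
```

```bash
python3 - <<'E'
from h import *
s=robot.observe();print(s['contact_force'],s['ft_torque'])
E
```

```text
[-0.09445841 -0.13760012 -1.94539919] [ 0.00038197  0.03128351 -0.01769537]
```

>>> {"fn": "servo_tool", "kwargs": {
  "deltas": [
    [[0, -0.2, 0, 0.5, 0], [0, -0.3, 0, 0.5, 0], [0, -0.3, 0, 0.5, 0], [0, 0, 0, 0.2, 0], [0, 0, 0, 0, 0]]
  ]
}}

```text
time_s: 20.65
ee_pos: [0.6403, 0.1718, 0.0919]
tool_rot: [0.718, 0.696, -0.0, -0.0]
contact_force: [1.0, -0.0, -2.3]
finger_gap: 0.031
finger_force: 20.1
```

>>> {"fn": "servo_tool", "kwargs": {
  "deltas": [
    [[0, -0.3, 0, 0.4, 0], [0, -0.3, 0, 0.4, 0], [0, 0.5, 0, 0, 0], [0, 1, 0, 0, 0], [0, 1.5, 0, 0, 0], [0, 1.5, 0, 0, 0], [0, 1, 0, 0, 0], [0, 0, 0, 0, 0]]
  ]
}}

```text
time_s: 21.65
ee_pos: [0.6911, 0.1717, 0.1001]
tool_rot: [0.718, 0.696, 0.001, 0.0]
contact_force: [-0.0, -0.3, 2.6]
finger_gap: 0.025
finger_force: 21.0
```

```bash
python3 - <<'E'
from h import *
w=cam('wrist');t=cam('scene')
cv2.imwrite('pics/t7.png',np.hstack([cv2.resize(w['frame'],(400,300)),cv2.resize(t['frame'][150:300,210:360],(400,400),interpolation=cv2.INTER_CUBIC)[50:350]]))
E
```

```text
(no output)
```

View pics/t7.png

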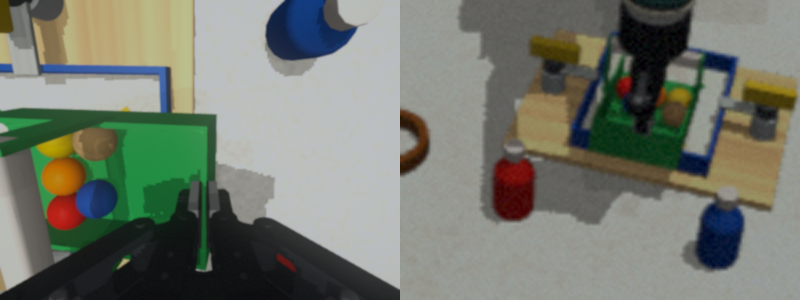

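>>> {"fn": "servo_tool", "kwargs": {
  "deltas": [
    [[0, 0, 0, 0.5, 0], [0, 0, 0, 0.5, 0], [0, 0, 0, 0, 0]]
  ]
}}

```text
time_s: 22.12
ee_pos: [0.6897, 0.1719, 0.1103]
tool_rot: [0.718, 0.696, 0.0, 0.0]
contact_force: [-0.9, -0.7, -2.2]
finger_gap: 0.03
finger_force: 20.9
```

```bash
python3 - <<'E'
from h import *
s=robot.observe();print(s['contact_force'],s['ft_torque'])
# bar in wrist: find white elongated bar
w=cam('wrist');t=cam('scene')
cv2.imwrite('pics/w8.png',w['frame'])
# green outline in scene: extents
h=cv2.cvtColor(t['frame'],cv2.COLOR_BGR2HSV);m=cv2.inRange(h,(45,90,30),(85,255,255))
n,l,st,ce=cv2.connectedComponentsWithStats(m);print([st[i].tolist() for i in range(1,n) if st[i][4]>60])
for tilt in (0,10,20):
    a=np.radians(tilt);c,sn=np.cos(a),np.sin(a)
    out=[]
    for dx,dz in ((-.168,-.026),(2e-3,0.0),(2e-3,-.045),(-.073,.068)):
        for y in(-.052,.052):
            p=[.691+dx*c-dz*sn,.172+y-.04*0,.105+dx*sn+dz*c]; out.append(proj(t,p).round().astype(int).tolist())
    print(tilt,out)
E
```

```text
[-0.88435501 -0.70032735 -2.2006628 ] [-0.01534035 -0.0585349   0.01496372]
[[281, 186, 42, 45, 650]]
0 [[294, 184], [325, 189], [284, 211], [318, 217], [283, 221], [316, 228], [290, 178], [324, 184]]
10 [[293, 192], [323, 197], [284, 211], [318, 217], [283, 223], [316, 229], [291, 180], [324, 186]]
20 [[292, 200], [322, 205], [284, 210], [318, 217], [282, 224], [316, 230], [291, 182], [324, 188]]
```

```bash
cat >> h.py <<'E'
def tilt(verbose=1):
    s=robot.observe();w=cam('wrist');h=cv2.cvtColor(w['frame'],cv2.COLOR_BGR2HSV)
    m=cv2.morphologyEx(cv2.inRange(h,(45,100,30),(85,255,255)),cv2.MORPH_OPEN,np.ones((5,5)))
    n,l,st,ce=cv2.connectedComponentsWithStats(m);m=l==1+np.argmax(st[1:,4])
    cols=[u for u in range(20,300,10) if m[:,u].sum()>10]
    T=np.array(w['world_to_cam']);R=T[:3,:3];o=-R.T@T[:3,3]
    nrm=np.array([np.sin(.035),np.cos(.035),0]); p0=np.array([*s['ee_pos'][:2],0])+nrm*.049
    P=[]
    for u in cols:
        v=np.argmax(m[:,u]);d=R.T@np.array([(u-w['cx'])/f(w),(v-w['cy'])/f(w),1])
        k=nrm@(p0-o)/(nrm@d);P.append(o+k*d)
    P=np.array(P)
    if verbose: print(np.c_[cols,P[:,[0,2]]].round(3)[::3].tolist())
    print('tcp',np.round(s['ee_pos'],3),'F',np.round(s['contact_force'],1),'gap',round(s['finger_gap'],3))
    return P
E
python3 - <<'E'
from h import *
tilt()
E
```

```text
[[20.0, 0.563, 0.076], [50.0, 0.566, 0.056], [80.0, 0.589, 0.064], [110.0, 0.607, 0.067], [140.0, 0.627, 0.074], [170.0, 0.643, 0.074], [200.0, 0.66, 0.081], [230.0, 0.676, 0.087], [260.0, 0.691, 0.089]]
tcp [0.69  0.172 0.11 ] F [-0.3 -0.3 -1.4] gap 0.027
```

>>> {"fn": "servo_tool", "kwargs": {
  "deltas": [
    [[0, -0.2, 0, 0.5, 0], [0, -0.2, 0, 0.5, 0], [0, 0, 0, 0, 0]]
  ]
}}

```text
time_s: 22.65
ee_pos: [0.6855, 0.1719, 0.1203]
tool_rot: [0.718, 0.696, 0.0, 0.0]
contact_force: [-0.8, 0.2, -2.1]
finger_gap: 0.03
finger_force: 21.0
```

```bash
python3 - <<'E'
from h import *
tilt()
E
```

```text
[[20.0, 0.519, 0.032], [50.0, 0.565, 0.071], [80.0, 0.577, 0.062], [110.0, 0.599, 0.07], [140.0, 0.62, 0.078], [170.0, 0.638, 0.085], [200.0, 0.655, 0.088], [230.0, 0.671, 0.091], [260.0, 0.687, 0.1]]
tcp [0.685 0.172 0.12 ] F [-0.8  0.2 -2.1] gap 0.03
```

>>> {"fn": "servo_tool", "kwargs": {
  "deltas": [
    [[0, -0.2, 0, 0.5, 0], [0, -0.2, 0, 0.5, 0], [0, -0.2, 0, 0.5, 0], [0, -0.3, 0, 0.5, 0], [0, -0.3, 0, 0.5, 0], [0, -0.2, 0, 0.5, 0], [0, -0.2, 0, 0.5, 0], [0, -0.2, 0, 0.4, 0], [0, -0.2, 0, 0.4, 0], [0, 0, 0, 0, 0], [0, 0, 0, 0, 0]]
  ]
}}

```text
time_s: 24.08
ee_pos: [0.6656, 0.1718, 0.1627]
tool_rot: [0.718, 0.696, -0.0, -0.0]
contact_force: [-0.5, -0.4, -0.8]
finger_gap: 0.002
finger_force: 0.0
```

```bash
python3 - <<'E'
from h import *
tilt(); 
w=cam('wrist');t=cam('scene')
cv2.imwrite('pics/t9.png',np.hstack([cv2.resize(w['frame'],(400,300)),cv2.resize(t['frame'][150:300,210:360],(400,400),interpolation=cv2.INTER_CUBIC)[50:350]]))
E
```

```text
[[120.0, 0.571, 0.079], [150.0, 0.589, 0.072], [180.0, 0.612, 0.078], [210.0, 0.633, 0.077], [240.0, 0.654, 0.088], [270.0, 0.674, 0.092]]
tcp [0.666 0.172 0.163] F [-0.5 -0.4 -0.8] gap 0.002
```

View pics/t9.png

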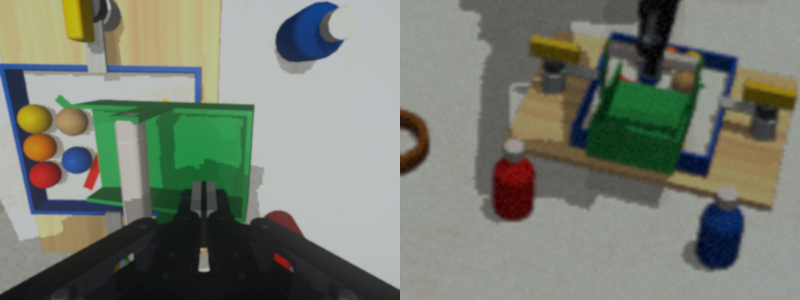

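```bash
python3 - <<'E'
from h import *
w=cam('wrist');im=w['frame'];h=cv2.cvtColor(im,cv2.COLOR_BGR2HSV)
m=cv2.inRange(h[135:290,130:210],(0,0,110),(180,50,255))
for v in range(5,150,12):
    r=np.flatnonzero(m[v]); print(v+135,(r.min()+130,r.max()+130,len(r)) if len(r) else None)
for u,v in [(163,150),(170,265)]: print(ray(w,u,v,.136))
E
```

```text
140 None
152 None
164 (np.int64(147), np.int64(177), 31)
176 (np.int64(149), np.int64(179), 31)
188 (np.int64(150), np.int64(179), 30)
200 (np.int64(151), np.int64(180), 30)
212 (np.int64(152), np.int64(181), 30)
224 (np.int64(154), np.int64(182), 29)
236 (np.int64(155), np.int64(183), 29)
248 (np.int64(156), np.int64(183), 28)
260 (np.int64(157), np.int64(182), 26)
272 (np.int64(158), np.int64(182), 25)
284 (np.int64(136), np.int64(166), 26)
[0.61704886 0.21978959 0.136     ]
[0.61278917 0.15275627 0.136     ]
```

>>> {"fn": "servo_tool", "kwargs": {
  "deltas": [
    [[60, -1, 0, 1, -0.03], [60, -2, -0.1, 0, 0], [60, -2, 0, 0, 0], [60, 0, 0, 0, 0], [60, 0, 0, -3, 0], [60, 0, 0, -2.4, 0], [60, 0, 0, 0, 0], [0, 0, 0, 0, 0], [0, 0, 0, 0, 0], [0, 0, 0, 0, 0], [0, 0, 0, 0, 0]]
  ],
  "squeeze": 80
}}

```text
time_s: 25.65
ee_pos: [0.6175, 0.171, 0.1205]
tool_rot: [0.729, 0.685, 0.002, 0.001]
contact_force: [1.5, -0.5, 6.7]
finger_gap: 0.189
finger_force: 80.6
```

>>> {"fn": "servo_tool", "kwargs": {
  "deltas": [
    [[0, 0, 0, 0.5, 0], [0, 0, 0, 1, 0], [0, 0, 0, 2, 0], [0, 0, 0, 2.5, 0], [0, 0, 0, 2.5, 0], [0, 0, 0, 2, 0], [0, 0, 0, 1, 0], [0, 0, 0, 0, 0]]
  ]
}}

```text
time_s: 26.65
ee_pos: [0.6156, 0.1708, 0.2342]
tool_rot: [0.729, 0.685, 0.0, 0.0]
contact_force: [-0.1, -0.9, -3.0]
finger_gap: 0.188
finger_force: 79.6
```

```bash
python3 - <<'E'
from h import *
s=robot.observe();print(s['ee_pos'],s['qpos'][0]-s['qpos'][5],s['contact_force'],s['finger_gap'])
w=cam('wrist');t=cam('scene')
cv2.imwrite('pics/t10.png',np.hstack([cv2.resize(w['frame'],(400,300)),cv2.resize(t['frame'][130:300,190:360],(400,400),interpolation=cv2.INTER_CUBIC)[50:350]]))
E
```

```text
[0.61556073 0.17082409 0.23419742] -0.0619136536137036 [-0.08252692 -0.86348414 -3.02640431] 0.1875711702567689
```

View pics/t10.png

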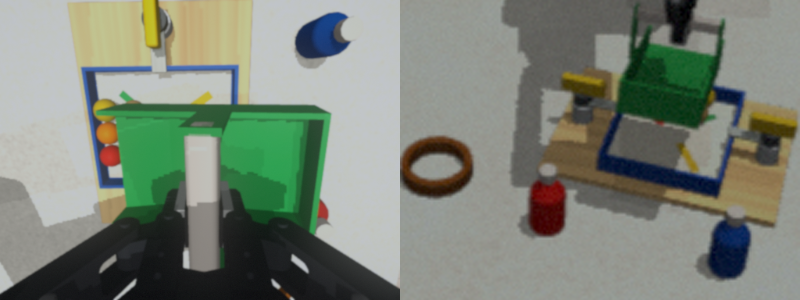

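>>> {"fn": "servo_tool", "kwargs": {
  "deltas": [
    [[0, -0.2, -1.5, 0, 0], [0, -0.5, -3, 0, 0.03], [0, -0.7, -4, 0, 0.05], [0, -0.8, -4, 0, 0.05], [0, -0.8, -4, 0, 0.05], [0, -0.8, -4, 0, 0.05], [0, -0.8, -4, 0, 0.05], [0, -0.7, -4, 0, 0.05], [0, -0.5, -3, 0, 0.04], [0, -0.3, -2, 0, 0.04], [0, 0, -1, 0, 0], [0, 0, 0, -3, 0], [0, 0, 0, -4, 0], [0, 0, 0, -3, 0], [0, 0, 0, -2, 0], [0, 0, 0, -1, 0], [0, 0, 0, 0, 0]]
  ]
}}

```text
time_s: 28.88
ee_pos: [0.5542, -0.1739, 0.1033]
tool_rot: [0.574, 0.819, -0.0, -0.001]
contact_force: [-0.7, 0.3, -3.0]
finger_gap: 0.183
finger_force: 79.4
```

>>> {"fn": "servo_tool", "kwargs": {
  "deltas": [
    [[0, 0, 0, -0.5, 0], [0, 0, 0, -0.3, 0], [0, 0, 0, -0.2, 0], [0, 0, 0, 0, 0]]
  ]
}}

```text
time_s: 29.38
ee_pos: [0.5556, -0.1744, 0.0945]
tool_rot: [0.574, 0.819, 0.0, 0.001]
contact_force: [3.1, 1.2, 3.0]
finger_gap: 0.185
finger_force: 78.6
```

Touching the table now, so I'll release, rise and check.

>>> {"fn": "servo_tool", "kwargs": {
  "deltas": [
    [[60, 0, 0, 0, 0], [60, 0, 0, 0, 0], [60, 0, 0, 0, 0], [60, 0, 0, 3, 0], [60, 0, 0, 5, 0], [60, 0, 0, 5, 0], [60, 0, 0, 3, 0], [60, -6, 0, 0, 0], [60, -6, 0, 0, 0], [60, 0, 0, 0, 0], [60, 0, 0, 0, 0]]
  ]
}}

```text
time_s: 30.75
ee_pos: [0.4349, -0.1745, 0.2541]
tool_rot: [0.574, 0.819, 0.0, 0.001]
contact_force: [-0.5, -1.0, 0.9]
finger_gap: 0.603
finger_force: 0.0
```

```bash
python3 - <<'E'
from h import *
t=cam('top');im=t['frame'];h=cv2.cvtColor(im,cv2.COLOR_BGR2HSV)
def rep(n,lo,hi,z,roi,mn=10):
    m=cv2.inRange(h[roi[2]:roi[3],roi[0]:roi[1]],lo,hi)
    for c in cv2.findContours(m,cv2.RETR_EXTERNAL,cv2.CHAIN_APPROX_NONE)[0]:
        if cv2.contourArea(c)<mn: continue
        r=cv2.minAreaRect(c);print(n,ray(t,r[0][0]+roi[0],r[0][1]+roi[2],z)[:2].round(3),np.round(r[1],1),round(r[2]))
tr=(185,243,178,245)
rep('red',(0,150,80),(6,255,255),.033,tr);rep('or',(7,170,120),(16,255,255),.033,tr);rep('wood',(8,60,80),(20,160,255),.033,tr)
rep('yel',(22,130,100),(32,255,255),.033,(150,275,178,245));rep('blue',(100,120,40),(130,255,255),.033,(192,236,186,236))
rep('green',(45,90,30),(85,255,255),.045,(280,375,170,265),60)
rep('tape',(5,100,60),(18,255,220),.024,(290,330,140,190));s=robot.observe();print(s['time_s'],s['ee_pos'],s['contact_force'])
print([ (lab,ray(t,*q,.1)[:2].round(3)) for lab,q in ()])
E
```

```text
red [0.478 0.141] [7.8 7.8] 45
red [0.525 0.134] [13.4  2.2] 27
or [0.48  0.176] [7. 8.] 90
wood [0.519 0.202] [8. 9.] 90
yel [0.481 0.207] [7. 8.] 90
yel [0.559 0.04 ] [20.3  5.3] 4
yel [0.571 0.319] [ 4. 20.] 90
yel [0.598 0.2  ] [17.   2.6] 58
blue [0.518 0.158] [8.  7.6] 27
green [ 0.55  -0.176] [55.  34.8] 67
tape [ 0.704 -0.128] [29. 29.] 90
30.8 [ 0.43557397 -0.17464962  0.2541383 ] [ 0.04434414 -0.17634958  0.00911991]
[]
```

```bash
python3 - <<'E'
from h import *
t=cam('top');im=t['frame'].astype(float)
Y=np.clip(np.minimum(im[...,1],im[...,2])-im[...,0]-75,0,None)
K=[]
for n,(x0,x1,y0,y1) in dict(a=(148,188,196,222),b=(240,272,196,222)).items():
    g=Y[y0:y1,x0:x1];v,u=np.mgrid[y0:y1,x0:x1];W=g.sum();cu,cv=(g*u).sum()/W,(g*v).sum()/W
    du,dv=u-cu,v-cv;ang=.5*np.arctan2(2*(g*du*dv).sum(),(g*(du*du-dv*dv)).sum())
    p=ray(t,cu,cv,.086);q=ray(t,cu+10*np.cos(ang),cv+10*np.sin(ang),.086)-p
    print(n,p[:2],'axis dir',np.arctan2(-q[0],-q[1]) if 0 else np.arctan2(q[0],-q[1]),g.max());K.append(p)
d=K[0]-K[1];print('board y line',np.arctan2(-d[0],d[1]), 'expected axis dir same measure',np.arctan2(-d[0],d[1]))
E
```

```text
a [0.56460806 0.30697745] axis dir -0.04515803376699881 60.0
b [0.55246785 0.03873953] axis dir -0.05587278693367745 62.0
board y line -0.045228238872379346 expected axis dir same measure -0.045228238872379346
```

```bash
python3 -c "
from plant import robot
print(robot.hand_in())"
```

```text
the job is handed in; nothing more can be done
None
```

Handed in after about 31 s: both knobs are at their end stops, all five balls are in the tray, and the empty scoop stands upright on the bare table, released. While tipping, the jaws slipped off the scoop's back wall and it dropped back onto the tray rim. The balls were already out, and I regripped it by the bar. I didn't re-measure the bystanders other than the tape at the end.

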